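# Sort bearings, a bush and boxed spares off the repair bench

## Task

Clear the bench after the repair: lay both steel ball bearings flat in the blue tray, side by side, and stand the brass bush on its flange in the yellow tray. Stack the two spare-part cartons squarely on the sloping green rack, brown one below and white one on top of it, each upright on the slope, centred across it and with a narrow end back against the backstop. Set things down rather than dropping them, let go of everything, and leave the motor and the screwdriver where they are.

Things in the scene. Friction and masses are not known exactly. Their poses are not given: they have to be found in the camera images.
- large_bearing: Large ball bearing lying flat: a steel disc 52 mm in diameter, 15 mm high, with a dark ring and a black centre (bore closed). 0.13 kg. Origin at the centre of its underside, z up.
- small_bearing: Small ball bearing lying flat: a steel disc 35 mm in diameter, 11 mm high, with a dark ring and a black centre (bore closed). 0.045 kg. Origin at the centre of its underside, z up.
- bush: Brass flanged bush standing on its flange: body 30 mm in diameter, 30 mm high in all; the flange at the foot is 40 mm in diameter and 5 mm thick. Top shows a black bore (closed). 0.11 kg. Origin at the centre of its underside, z up.
- brown_carton: Plain brown cardboard carton, 80 mm (its x) by 60 mm (its y) by 40 mm high, about 0.3 kg, rigid, with a paler tape along x. Its narrow ends face +x and -x. Origin at the centre of its underside, z up.
- white_carton: White carton with a green tape along x, 64 mm (its x) by 50 mm (its y) by 32 mm high, about 0.16 kg, rigid. Its narrow ends face +x and -x. Origin at the centre of its underside, z up.
- blue_tray: Blue open tray, fixed to the bench, 160 mm (its x) by 120 mm (its y), 22 mm high, walls and floor 4 mm thick. Origin at the centre of its underside, z up. For both bearings.
- yellow_tray: Yellow open tray, fixed to the bench, 120 mm by 120 mm, 22 mm high, walls and floor 4 mm thick. Origin at the centre of its underside, z up. For the brass bush.
- rack_seat: Fixed sloping green rack: floor 115 mm long, 100 mm wide, inclined 15 degrees, no side walls; at its low end (towards the robot) a backstop 60 mm high, 6 mm thick, square to the floor. Origin: on the floor's top face at the foot of the backstop, mid-width, 22 mm above the bench. x up the slope, away from the backstop; y along the backstop; z square out of the floor, leaning towards the robot.
- motor: Bystander: blue electric motor lying on its foot, about 115 mm long, 56 mm wide and 70 mm high, 1.2 kg. Not to be moved. Origin at the centre of its underside, its x along the shaft line.
- screwdriver: Bystander: red-handled screwdriver lying on the bench, about 150 mm long. Not to be moved. Its x runs along the blade.

How it is judged (in metres and radians):
At the end, for the whole second after the job is handed in: Bearings flat on the blue tray's floor, not overlapping; bush upright in the yellow tray; brown carton on the rack, white on it, each flat (0.12 rad), square (0.2 rad), narrow end within 8 mm of the backstop, within 15 mm of the rack's middle; all released, at rest; trays' contents flat to 0.15 rad (x of large_bearing in the frame of blue_tray between -0.062 and 0.062 m and y of large_bearing in the frame of blue_tray between -0.045 and 0.045 m and z of large_bearing in the frame of blue_tray between -0.002 and 0.01 m and angle between each of large_bearing, small_bearing, bush's own z axis and vertical below 0.15 rad and x of small_bearing in the frame of blue_tray between -0.062 and 0.062 m and y of small_bearing in the frame of blue_tray between -0.045 and 0.045 m and z of small_bearing in the frame of blue_tray between -0.002 and 0.01 m and x of bush in the frame of yellow_tray between -0.045 and 0.045 m and y of bush in the frame of yellow_tray between -0.045 and 0.045 m and z of bush in the frame of yellow_tray between -0.002 and 0.01 m and x of brown_carton in the frame of rack_seat between 0.034 and 0.048 m and y of brown_carton in the frame of rack_seat between -0.015 and 0.015 m and z of brown_carton in the frame of rack_seat between -0.006 and 0.006 m and angle between the z axis of each of brown_carton, white_carton and the z axis of rack_seat, either way round below 0.12 rad and angle between the x axis of each of brown_carton, white_carton and the x axis of rack_seat, either way round below 0.2 rad and x of white_carton in the frame of rack_seat between 0.026 and 0.04 m and y of white_carton in the frame of rack_seat between -0.015 and 0.015 m and z of white_carton in the frame of rack_seat between 0.034 and 0.046 m and linear speed of each of brown_carton, white_carton, large_bearing, small_bearing, bush below 0.02 m/s); the robot touches nothing.
It fails at once if the motor is pushed more than 25 mm (distance of motor from where it was at the start of the episode above 0.025 m).
It fails at once if the screwdriver is pushed more than 25 mm (distance of screwdriver from where it was at the start of the episode above 0.025 m).
It fails at once if a part or carton is dropped (falls free by more than about 25 mm) ((linear speed of brown_carton above 0.7 m/s and contact force between brown_carton and the fingers below 0.01 N) or (linear speed of white_carton above 0.7 m/s and contact force between white_carton and the fingers below 0.01 N) or (linear speed of large_bearing above 0.7 m/s and contact force between large_bearing and the fingers below 0.01 N) or (linear speed of small_bearing above 0.7 m/s and contact force between small_bearing and the fingers below 0.01 N) or (linear speed of bush above 0.7 m/s and contact force between bush and the fingers below 0.01 N)).
It also fails if it takes over 144 s, if anything falls off the work surface, if the arm or the gripper's body presses on something with over 40 N, if the wrist force passes 120 N, or if a joint passes its speed limit or range.

## Robot

A 6-joint arm with a two-finger parallel gripper is mounted at the origin on the work surface. World frame = base frame: x ahead of the robot, y to its left, z up, the work surface at z = 0. Lengths are in m, angles in degrees, forces in N, time in s.
With the tool pointing down it reaches from about 0.4 to 0.825 m from the base axis. Payload 7 kg.
Tool frame: the origin (TCP) lies on the centre line of the jaws, within the pads' length; the fingertips stand 8 mm ahead of it and the grasp point (between the pads) lies 11 mm behind it; z points along the fingers, y is the line along which they close (so a half turn about z gives the same grasp; the last joint's range is limited). The gripper opens to 88 mm and grips with 3 to 60 N. Pads are 19 mm wide; open, the fingers measure 130 mm over their backs; the gripper's body (78 mm by 193 mm) begins 47 mm behind the grasp point.
Start: joints at [-55.972, 20.546, 0.682, 0, -70.136, -16.507], TCP at [0.203, -0.644, 0.235] pointing down, gripper open.
Joint ranges: [-176.03, 176.03], [-82.01, 121.73], [-58.28, 71.71], [-173.87, 95.51], [-174.79, -0.11], [-173.66, 173.66]. Speed limits (degrees/s): [136.94, 136.94, 172.46, 180, 180, 180].

## Interface

Orientations are given as [roll, pitch, yaw] about the fixed x, y, z axes, in that order (R = Rz(yaw) Ry(pitch) Rx(roll)).
In Python, from plant import r gives the robot as it stands.
- The arm moves only by the tool carry_out, never from a script. Its argument "targets" is a list of rows, each a list of 6 numbers: the shift along the tool's x, y, z scaled (see below), then the turn, a rotation vector about the tool's x, y, z scaled (see below). A call has 1 to 5 rows; each row shifts and turns the commanded pose from where the row before left it, along the tool's axes as they then stand; what a row does not reach is not made up. The controller multiplies each number of a shift by 0.5 m and each number of a turn by 60 degrees. A row lasts 1/8 s, in which the tool goes at most 62.5 mm and 10.7 degrees, less where a joint would pass 70% of its speed; a pose out of reach is approached as far as the arm can. A call with a number of a shift or a turn outside -1 to 1 is refused whole. A call with a gripper value outside its range is refused whole. "hand" is the opening, from 0 (shut) to 1 (fully open), set as the call begins (left out, the last holds). The fingers move at their own pace and stop on an object; "squeeze" is the grip in N (left out, the last holds). Time passes only in rows, so rows that do not move let the fingers close. It gives the time, the measured TCP pose, the force, the opening and the grip force at its end, in the units of the state.
- r.get_state(): the state, without advancing time (a new reading comes with each control period).
- r.capture(name): name is "side" or "top" or "wrist"; returns the picture (420x560x3 uint8, red, green, blue); there is no depth.
- r.camera_info(name): a dict with "K" (3x3 intrinsics, pixels), "eye" and "attitude" of the camera in the world. Camera axes: x right, y down, z forward; pixel columns grow to the right and rows downward; lengths in m; the calibration is good to about 2 mm. A picture is of the moment at which its call begins: read the wrist's pose just before it. camera_info takes no time and is no camera call; for the wrist camera it gives the pose at the moment of the call.
- r.close_job(): hands the job in; it is judged then, once.
The state is a dict: "time_s": time; "joints": joint angles; "qd": joint speeds; "joint_torque": joint torques, N m; "tcp_pos": TCP position; "eef_rot": TCP orientation; "contact_force": force on the tool from outside, world axes, zero at the start; "moment": the same for the moment, N m; "gripper_width": finger opening in m; "gripper_force": force on a finger pad.
Only numpy, scipy, OpenCV 4.12 (cv2) and the standard library are available. Lean on these libraries where they do the work, as an engineer would, in place of code of your own. Each camera call takes 0.05 s, during which the arm holds its last target. There are 200 camera calls.

## Working session

There is one attempt and no reset: what is moved stays moved. The work goes in short steps, Python scripts to look and compute and a tool call to move; the robot and the scene stay as the last step left them, time stands still between calls to the robot, and variables do not carry over. Pictures are saved under pics/ and viewed, at most 14 in all, crops included, and the job is handed in when it is done.

Besides the shell and the picture viewer there is one more tool, called after "Emit:" as a command line: name --pt "numbers of a row" for each row, then --argument value for the rest. carry_out: Moves the arm, as the interface text tells. Its arguments: {"type":"object","properties":{"targets":{"type":"array","items":{"type":"array","items":{"type":"number","minimum":-1,"maximum":1}}},"hand":{"type":"number"},"squeeze":{"type":"number"}},"required":["targets"]}

```bash
mkdir -p pics; python3 - <<'E'
from plant import r
import cv2,numpy as np
s=r.get_state();print({k:np.round(v,3).tolist() for k,v in s.items()})
for n in("top","side"):
    im=r.capture(n);cv2.imwrite(f"pics/{n}0.png",im[...,::-1]);i=r.camera_info(n);print(n,i)
print(r.camera_info("wrist"))
E
```

```text
{'time_s': 0.0, 'joints': [-55.972, 20.592, 0.632, -0.019, -70.133, -16.505], 'qd': [-0.076, -0.002, -0.05, 0.013, -0.014, 0.081], 'joint_torque': [-0.0, -58.272, 29.306, 6.997, 0.007, -0.0], 'tcp_pos': [0.203, -0.643, 0.234], 'eef_rot': [179.906, -0.009, -162.484], 'contact_force': [0.262, -1.505, -0.58], 'moment': [-0.019, 0.019, -0.045], 'gripper_force': 0.0, 'gripper_width': 0.088}
top {'K': array([[491.69940693,   0.        , 276.12502739],
       [  0.        , 491.69940693, 210.13175153],
       [  0.        ,   0.        ,   1.        ]]), 'eye': array([ 0.34687235, -0.01269481,  1.10076574]), 'attitude': array([-170.10119845,    0.28014562,  -91.09253942])}
side {'K': array([[442.5982956 ,   0.        , 276.22137748],
       [  0.        , 442.5982956 , 206.23183917],
       [  0.        ,   0.        ,   1.        ]]), 'eye': array([0.47028389, 0.87319099, 0.89156159]), 'attitude': array([-1.33183206e+02,  7.53036376e-02, -1.76854632e+02])}
{'K': array([[358.49341774,   0.        , 279.29296776],
       [  0.        , 358.49341774, 206.90717238],
       [  0.        ,   0.        ,   1.        ]]), 'eye': array([ 0.12960315, -0.66726926,  0.38342623]), 'attitude': array([ 1.63254287e+02, -6.64871565e-02,  1.07465267e+02])}
```

View pics/top0.png

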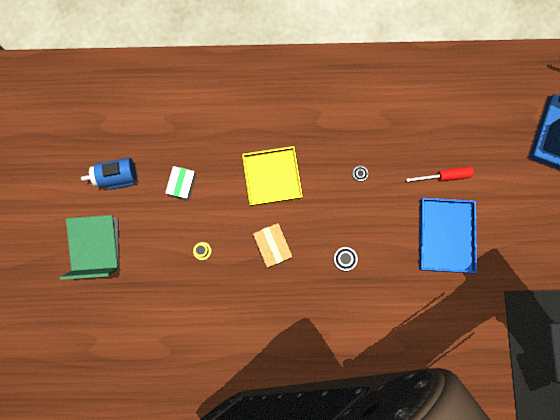

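View pics/side0.png

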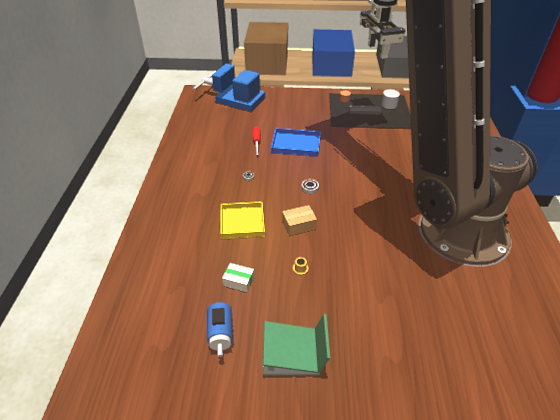

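The top view shows every item: blue tray (448,235), yellow tray (272,175), rack (93,247), large bearing (345,259), small bearing (360,173), bush (202,250), brown carton (272,245) and white carton (180,182). The motor is at (110,173) and the screwdriver at (440,176). The side view agrees. Next I measure by colour masks.

```bash
cat > h.py <<'E'
from plant import r
import cv2,numpy as np
from scipy.spatial.transform import Rotation as R
def rot(rpy): return R.from_euler('xyz',rpy,degrees=True)
def cast(info,px,z):
    """pixels -> world points on the plane of height z"""
    px=np.asarray(px,float).reshape(-1,2)
    d=np.c_[(px-info["K"][:2,2])/np.diag(info["K"])[:2],np.ones(len(px))]
    d=rot(info["attitude"]).apply(d); e=info["eye"]
    return e+d*((z-e[2])/d[:,2:])
def proj(info,P):
    p=rot(info["attitude"]).inv().apply(np.atleast_2d(P)-info["eye"])@info["K"].T
    return p[:,:2]/p[:,2:]
def blob(mask,info,z):
    """largest blob: its outline cast to height z, then min-area rectangle: centre, sizes, angle of the long side"""
    c=max(cv2.findContours(mask.astype(np.uint8),cv2.RETR_EXTERNAL,cv2.CHAIN_APPROX_NONE)[0],key=cv2.contourArea)
    w=cast(info,c[:,0],z)[:,:2]
    (x,y),(a,b),t=cv2.minAreaRect((w*1000).astype(np.float32))
    if a<b:a,b,t=b,a,t+90
    return np.round([x,y,a,b,(t+90)%180-90],1)
def step(pos,rpy=None):
    """tool-axis shift /0.5 m, then turn /60 deg, from the measured pose to pos,rpy"""
    s=r.get_state();q=rot(s["eef_rot"])
    print("shift",np.round(q.inv().apply(np.array(pos)-s["tcp_pos"])/.5,4))
    if rpy is not None: print("turn",np.round((q.inv()*rot(rpy)).as_rotvec(degrees=True)/60,4))
E
cat > m.py <<'E'
from h import *
def win(x,y,w,h):
    m=np.zeros((420,560),bool);m[y-h:y+h,x-w:x+w]=1;return m
im=cv2.imread("pics/top0.png");i=r.camera_info("top")
H,S,V=[c.astype(int) for c in cv2.split(cv2.cvtColor(im,cv2.COLOR_BGR2HSV))]
print("blue",blob((abs(H-108)<14)&(S>120)&win(448,235,40,50),i,.022))
print("yellow",blob((abs(H-29)<6)&(S>120)&win(272,175,42,40),i,.022))
print("brass",blob((abs(H-25)<9)&(S>120)&(V>100)&win(202,250,18,18),i,.005))
print("lb",blob((S<70)&win(345,259,20,20),i,.008),"sb",blob((S<70)&win(360,173,14,14),i,.006))
print("white",blob((((S<60)&(V>120))|(abs(H-65)<20))&win(180,182,24,24),i,.032))
print("tape",blob((abs(H-65)<20)&(S>80)&win(180,182,24,24),i,.032))
print("brown",blob((V>150)&(H>9)&win(272,245,30,30),i,.04))
print("btape",blob((V>150)&(S<110)&win(272,245,24,24),i,.04))
print("rack",blob((abs(H-70)<20)&(S>80)&win(90,247,40,40),i,.04))
print("handle",blob(((H<6)|(H>174))&(S>190)&(V>120)&win(457,174,22,12),i,.01),"motor",blob((abs(H-108)<14)&(S>120)&win(110,173,34,24),i,.07))
a=cv2.resize(im[205:290,50:135],None,fx=4.5,fy=4.5,interpolation=2)
b=cv2.resize(im[205:290,240:325],None,fx=4.5,fy=4.5,interpolation=2)
cv2.imwrite("pics/c1.png",np.hstack([a,b]))
E
python3 m.py
```

```text
blue [ 473.2 -387.5  160.6  125.    -4.6]
yellow [616.3  -2.3 120.7 120.6   7.7]
brass [450.1 156.2  40.5  38.   88.9]
lb [ 425.9 -161.5   52.3   51.1  -46.9] sb [ 620.5 -203.5   34.6   33.    88.8]
white [600.9 203.9  68.1  51.  -15.4]
tape [600.3 203.5  68.7  16.7 -10.7]
brown [4.649e+02 4.000e-01 1.290e+02 1.131e+02 8.890e+01]
btape [457.3  -2.5  81.8  21.4  20.8]
rack [460.  396.8 132.2 122.4   2.7]
handle [ 614.7 -423.5   78.    25.9  -82.9] motor [613.  336.1  87.8  61.6 -80.5]
```

View pics/c1.png

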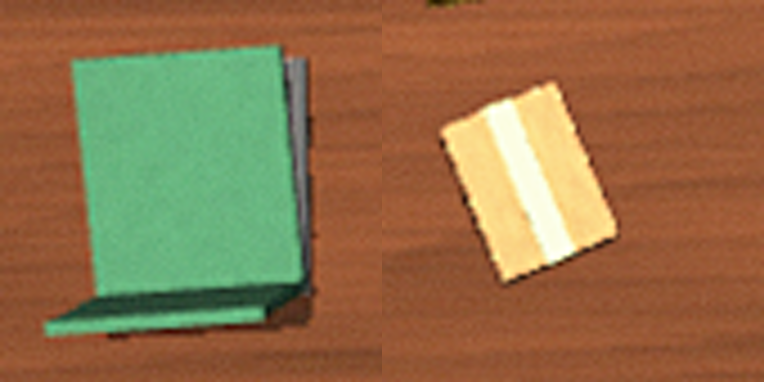

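The crop shows the rack floor corners at full-image pixels (66,218), (112.4,215), (117.3,267.2) and (71.5,271). The brown carton's top corners are at (252.9,233.9), (278.4,223.2), (292.4,257.2) and (267.3,267.9). The disc and tray sizes agree with the task text. Casting the corners next, and starting towards the large bearing.

```bash
python3 - <<'E'
from h import *
i=r.camera_info("top")
f=cast(i,[(66,218.3),(112.4,215)],.0518);n=cast(i,[(117.3,267.2),(71.5,271)],.022)
print("far",f.round(4),"near",n.round(4))
F,N=f[:,:2].mean(0),n[:,:2].mean(0)
print("foot",N.round(4),"len",np.linalg.norm(F-N),"(111) widths",np.linalg.norm(f[0]-f[1]),np.linalg.norm(n[0]-n[1]))
for v in(F-N,f[0]-f[1],n[1]-n[0]):print(np.degrees(np.arctan2(v[1],v[0])).round(1))
c=cast(i,[(252.9,233.9),(278.4,223.2),(292.4,257.2),(267.3,267.9)],.04)
print("brown",cv2.minAreaRect((c[:,:2]*1000).astype(np.float32)))
step([.426,-.1615,.2],[180,0,175.4])
E
```

```text
far [[0.5211 0.4439 0.0518]
 [0.5264 0.3436 0.0518]] near [[0.4155 0.3386 0.022 ]
 [0.4091 0.4385 0.022 ]]
foot [0.4123 0.3885] len 0.11154186903671072 (111) widths 0.10041385063468017 0.10008653767458672
2.7
93.0
93.6
brown ((454.7460632324219, -2.394023895263672), (79.94241333007812, 60.164031982421875), 21.841859817504883)
shift [-0.7152  0.7846  0.0685]
turn [ 0.0015 -0.0004  0.3686]
```

Emit:
carry_out --pt "-0.0715 0.0785 0.007 0 0 0" --pt "-0.0715 0.0785 0.007 0 0 0" --pt "-0.0715 0.0785 0.007 0 0 0" --pt "-0.0715 0.0785 0.007 0 0 0" --pt "-0.0715 0.0785 0.007 0 0 0" --hand 0.85 --squeeze 20

```text
time_s: 0.72
tcp_pos: [0.3149, -0.4011, 0.2167]
eef_rot: [180.0, -0.0, -162.5]
contact_force: [1.8, 0.6, 0.5]
gripper_width: 0.0748
gripper_force: 0.0
```

Emit:
carry_out --pt "-0.0715 0.0785 0.007 0 0 0" --pt "-0.0715 0.0785 0.007 0 0 0" --pt "-0.0715 0.0785 0.007 0 0 0" --pt "-0.0715 0.0785 0.007 0 0 0" --pt "-0.0715 0.0785 0.007 0 0 0"

```text
time_s: 1.35
tcp_pos: [0.4262, -0.16, 0.1995]
eef_rot: [-180.0, 0.0, -162.5]
contact_force: [1.2, 0.1, -0.3]
gripper_width: 0.0747
gripper_force: 0.0
```

Emit:
carry_out --pt "0 0 0 0 0 0.123" --pt "0 0 0 0 0 0.123" --pt "0 0 0 0 0 0.123" --pt "0 0 0 0 0 0" --pt "0 0 0 0 0 0"

```text
time_s: 1.98
tcp_pos: [0.4258, -0.1618, 0.1995]
eef_rot: [180.0, -0.0, 175.5]
contact_force: [0.6, -0.3, -0.9]
gripper_width: 0.0746
gripper_force: 0.0
```

```bash
cat > w.py <<'E'
from h import *
import sys
# wrist view: discs/blobs by saturation or colour
i=r.camera_info("wrist");im=r.capture("wrist")[...,::-1].copy();cv2.imwrite(f"pics/{sys.argv[1]}.png",im)
s=r.get_state();print(np.round(s["tcp_pos"],4),np.round(s["eef_rot"],1),np.round(s["joints"],0))
E
python3 w.py w1; python3 - <<'E'
from h import *
step([.426,-.1615,.01],[180,0,175.4])
print(proj(r.camera_info("wrist"),[.426,-.1615,.015]))
E
```

```text
[ 0.4258 -0.1618  0.1995] [-180.    -0.   175.5] [  4.   1. -29.  -0. -60. -99.]
shift [-0.0004  0.0006  0.379 ]
turn [-0.     -0.0002  0.0018]
[[280.02485013 183.50404206]]
```

View pics/w1.png

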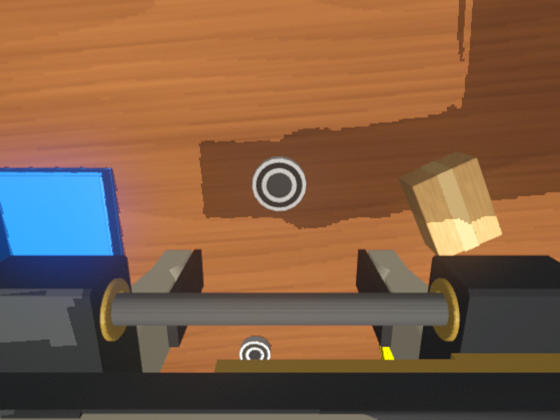

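The wrist picture shows the large bearing at (279,184) against a predicted (280,183.5), so the measurement holds. Descend, grip and lift.

Emit:
carry_out --pt "0 0 0.09 0 0 0" --pt "0 0 0.09 0 0 0" --pt "0 0 0.09 0 0 0" --pt "0 0 0.08 0 0 0" --pt "0 0 0.029 0 0 0"

```text
time_s: 2.65
tcp_pos: [0.4244, -0.1619, 0.0079]
eef_rot: [-180.0, -0.2, 175.5]
contact_force: [-10.9, 12.4, 81.8]
gripper_width: 0.0747
gripper_force: 49.5
```

Emit:
carry_out --pt "0 0 0 0 0 0" --pt "0 0 0 0 0 0" --pt "0 0 0 0 0 0" --pt "0 0 0 0 0 0" --pt "0 0 0 0 0 0" --hand 0.4

```text
time_s: 3.28
tcp_pos: [0.426, -0.1618, 0.0102]
eef_rot: [180.0, 0.0, 175.4]
contact_force: [0.1, 0.8, -0.5]
gripper_width: 0.0511
gripper_force: 20.0
```

Emit:
carry_out --pt "0 0 -0.04 0 0 0" --pt "0 0 -0.06 0 0 0" --pt "0 0 -0.06 0 0 0" --pt "0 0 0 0 0 0"

```text
time_s: 3.78
tcp_pos: [0.4275, -0.1617, 0.0922]
eef_rot: [180.0, 0.3, 175.4]
contact_force: [1.5, 0.3, -1.2]
gripper_width: 0.0515
gripper_force: 20.0
```

```bash
python3 - <<'E'
from h import *
# blue tray frame: x at -4.6 deg; large at (-.035,0), small at (.03,0)
T=np.array([.4732,-.3875]);a=np.radians(-4.6);M=np.array([[np.cos(a),-np.sin(a)],[np.sin(a),np.cos(a)]])
for p in((-.035,0),(.035,0)):
    g=T+M@p;print(g.round(4))
g=T+M@np.array([-.035,0]);step([g[0],g[1],.09])
E
```

```text
[ 0.4383 -0.3847]
[ 0.5081 -0.3903]
shift [-0.0573 -0.4428  0.0044]
```

Emit:
carry_out --pt "-0.0115 -0.06 0 0 0 0" --pt "-0.0115 -0.11 0 0 0 0" --pt "-0.0115 -0.11 0 0 0 0" --pt "-0.0115 -0.11 0 0 0 0" --pt "-0.0115 -0.0575 0 0 0 0"

```text
time_s: 4.4
tcp_pos: [0.4356, -0.3893, 0.0886]
eef_rot: [180.0, -0.1, 175.3]
contact_force: [0.3, 0.6, -1.8]
gripper_width: 0.0512
gripper_force: 20.0
```

Emit:
carry_out --pt "0 0 0 0 0 0" --pt "0 0 0.05 0 0 0" --pt "0 0 0.05 0 0 0" --pt "0 0 0 0 0 0"

```text
time_s: 4.9
tcp_pos: [0.4347, -0.3855, 0.0378]
eef_rot: [179.9, -0.3, 175.4]
contact_force: [-1.2, 0.3, -1.2]
gripper_width: 0.0512
gripper_force: 20.0
```

```bash
python3 - <<'E'
from h import *
step([.4383,-.387,.0145],[180,0,175.4])
E
```

```text
shift [-0.0076 -0.0025  0.0466]
turn [ 0.0019 -0.0045 -0.0002]
```

Emit:
carry_out --pt "-0.005 -0.001 0.018 0 0 0" --pt "0 0 0.015 0 0 0" --pt "0 0 0.01 0 0 0" --pt "0 0 0.005 0 0 0" --pt "0 0 0 0 0 0"

```text
time_s: 5.52
tcp_pos: [0.4389, -0.3878, 0.016]
eef_rot: [180.0, -0.0, 175.4]
contact_force: [0.2, -0.1, -1.6]
gripper_width: 0.051
gripper_force: 20.0
```

Emit:
carry_out --pt "0 0 0.003 0 0 0" --pt "0 0 0 0 0 0"

```text
time_s: 5.78
tcp_pos: [0.439, -0.3878, 0.0146]
eef_rot: [-180.0, 0.0, 175.4]
contact_force: [-0.4, 0.1, -1.6]
gripper_width: 0.0515
gripper_force: 20.0
```

Emit:
carry_out --pt "0 0 0 0 0 0" --pt "0 0 0 0 0 0" --pt "0 0 -0.02 0 0 0" --pt "0 0 -0.08 0 0 0" --pt "0 0 -0.06 0 0 0" --hand 0.65

```text
time_s: 6.4
tcp_pos: [0.4394, -0.3881, 0.0967]
eef_rot: [-180.0, 0.1, 175.4]
contact_force: [0.5, -0.8, -0.6]
gripper_width: 0.0567
gripper_force: 0.0
```

```bash
python3 - <<'E'
from h import *
step([.6205,-.2035,.1])
E
```

```text
shift [-0.3314  0.397  -0.0065]
```

Emit:
carry_out --pt "-0.0665 0.0795 0 0 0 0" --pt "-0.0665 0.0795 0 0 0 0" --pt "-0.0665 0.0795 0 0 0 0" --pt "-0.0665 0.0795 0 0 0 0" --pt "-0.0665 0.0795 0 0 0 0"

```text
time_s: 7.02
tcp_pos: [0.622, -0.2018, 0.0956]
eef_rot: [-180.0, 0.1, 175.4]
contact_force: [0.3, -1.4, 0.1]
gripper_width: 0.0567
gripper_force: 0.0
```

Emit:
carry_out --pt "0 0 0 0 0 0" --pt "0 0 0 0 0 0" --pt "0 0 0 0 0 0"

```text
time_s: 7.4
tcp_pos: [0.62, -0.2038, 0.0949]
eef_rot: [180.0, -0.0, 175.3]
contact_force: [-0.6, 0.1, 0.0]
gripper_width: 0.0568
gripper_force: 0.0
```

```bash
python3 w.py w2; python3 - <<'E'
from h import *
i=r.camera_info("wrist");p=proj(i,[.6205,-.2035,.011])[0];print(p)
im=cv2.imread("pics/w2.png");H,S,V=[c.astype(int) for c in cv2.split(cv2.cvtColor(im,cv2.COLOR_BGR2HSV))]
x,y=p.astype(int);m=np.zeros(S.shape,bool);m[y-50:y+50,x-50:x+50]=1
print(blob((S<80)&m,i,.009));step([.6205,-.2035,.01],[180,0,175.4])
E
```

```text
[ 0.62   -0.204   0.0949] [180.    0.  175.3] [ -1.  25. -12.  -0. -53. -94.]
[280.47869881 216.947879  ]
[ 620.4 -205.9   37.1   34.6   -3.7]
shift [-0.0008  0.001   0.1698]
turn [ 0.      0.0001 -0.0015]
```

Emit:
carry_out --pt "0 0 0.055 0 0 0" --pt "0 0 0.055 0 0 0" --pt "0 0 0.035 0 0 0" --pt "0 0 0.017 0 0 0" --pt "0 0 0.008 0 0 0"

```text
time_s: 8.07
tcp_pos: [0.6209, -0.2033, 0.0096]
eef_rot: [-180.0, 0.0, 175.4]
contact_force: [0.6, -0.3, 0.3]
gripper_width: 0.0569
gripper_force: 0.0
```

Emit:
carry_out --pt "0 0 0 0 0 0" --pt "0 0 0 0 0 0" --pt "0 0 0 0 0 0" --pt "0 0 0 0 0 0" --pt "0 0 0 0 0 0" --hand 0.2

```text
time_s: 8.7
tcp_pos: [0.6212, -0.2031, 0.0102]
eef_rot: [-180.0, 0.1, 175.4]
contact_force: [-1.2, 1.6, 5.5]
gripper_width: 0.0341
gripper_force: 20.0
```

Emit:
carry_out --pt "0 0 -0.04 0 0 0" --pt "0 0 -0.06 0 0 0" --pt "0 0 -0.06 0 0 0" --pt "0 0 0 0 0 0" --pt "0 0 0 0 0 0"

```text
time_s: 9.32
tcp_pos: [0.6202, -0.2029, 0.089]
eef_rot: [180.0, -0.0, 175.4]
contact_force: [0.3, 0.3, -1.2]
gripper_width: 0.0341
gripper_force: 20.0
```

```bash
python3 - <<'E'
from h import *
step([.5081,-.392,.09])
E
```

```text
shift [ 0.1929 -0.3951 -0.0021]
```

Emit:
carry_out --pt "0.0386 -0.079 0 0 0 0" --pt "0.0386 -0.079 0 0 0 0" --pt "0.0386 -0.079 0 0 0 0" --pt "0.0386 -0.079 0 0 0 0" --pt "0.0386 -0.079 0 0 0 0"

```text
time_s: 9.95
tcp_pos: [0.5071, -0.3929, 0.0881]
eef_rot: [179.9, -0.1, 175.4]
contact_force: [-0.2, -0.0, -1.2]
gripper_width: 0.034
gripper_force: 20.0
```

Emit:
carry_out --pt "0 0 0 0 0 0" --pt "0 0 0.05 0 0 0" --pt "0 0 0.045 0 0 0" --pt "0 0 0.02 0 0 0" --pt "0 0 0.01 0 0 0"

```text
time_s: 10.58
tcp_pos: [0.5086, -0.3917, 0.0262]
eef_rot: [180.0, -0.1, 175.4]
contact_force: [0.0, -0.1, -0.5]
gripper_width: 0.034
gripper_force: 20.0
```

Emit:
carry_out --pt "0 0 0 0 0 0" --pt "0 0 0 0 0 0"

```text
time_s: 10.82
tcp_pos: [0.5092, -0.3923, 0.0278]
eef_rot: [-180.0, 0.1, 175.4]
contact_force: [0.2, -0.2, -0.8]
gripper_width: 0.0345
gripper_force: 20.0
```

```bash
python3 - <<'E'
from h import *
step([.5081,-.39,.0145],[180,0,175.4])
E
```

```text
shift [0.0025 0.0044 0.0267]
turn [-0.0004  0.0011 -0.0001]
```

Lower, release to about 44 mm (the large bearing's edge is 25 mm away along tray x), lift, then go towards the bush.

Emit:
carry_out --pt "0 0.002 0.012 0 0 0" --pt "0 0 0.01 0 0 0" --pt "0 0 0.0045 0 0 0" --pt "0 0 0 0 0 0" --pt "0 0 0 0 0 0"

```text
time_s: 11.45
tcp_pos: [0.5085, -0.391, 0.0142]
eef_rot: [180.0, -0.0, 175.4]
contact_force: [-2.1, 2.1, 5.2]
gripper_width: 0.0343
gripper_force: 20.0
```

Emit:
carry_out --pt "0 0 0 0 0 0" --pt "0 0 0 0 0 0" --pt "0 0 -0.02 0 0 0" --pt "0 0 -0.08 0 0 0" --pt "0 0 -0.1 0 0 0" --hand 0.5

```text
time_s: 12.08
tcp_pos: [0.5081, -0.391, 0.1144]
eef_rot: [180.0, -0.1, 175.4]
contact_force: [1.4, -0.2, 0.3]
gripper_width: 0.0439
gripper_force: 0.0
```

```bash
python3 w.py w3; python3 - <<'E'
from h import *
step([.4501,.1562,.13])
E
```

```text
[ 0.5116 -0.3932  0.123 ] [-179.7    0.4  175.5] [-20.  22. -12.   0. -55. -74.]
shift [ 0.2093  1.0856 -0.0207]
```

View pics/w3.png

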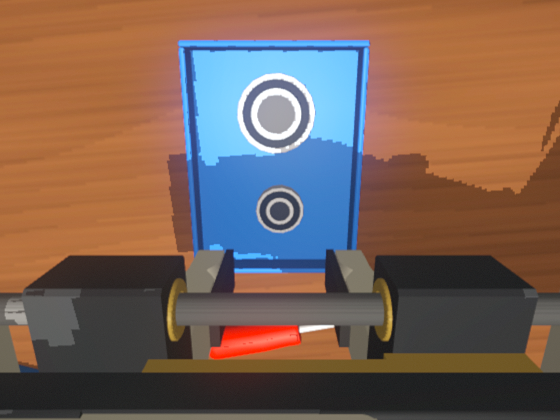

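The picture shows both bearings flat in the blue tray, clear of each other: the large one at (276,113), the small one at (279,210). On to the bush.

Emit:
carry_out --pt "0.021 0.1086 -0.002 0 0 0" --pt "0.021 0.1086 -0.002 0 0 0" --pt "0.021 0.1086 -0.002 0 0 0" --pt "0.021 0.1086 -0.002 0 0 0" --pt "0.021 0.1086 -0.002 0 0 0"

```text
time_s: 12.75
tcp_pos: [0.4783, -0.1147, 0.1196]
eef_rot: [180.0, 0.1, 175.4]
contact_force: [1.3, 0.4, 0.5]
gripper_width: 0.0437
gripper_force: 0.0
```

Emit:
carry_out --pt "0.021 0.1086 -0.002 0 0 0" --pt "0.021 0.1086 -0.002 0 0 0" --pt "0.021 0.1086 -0.002 0 0 0" --pt "0.021 0.1086 -0.002 0 0 0" --pt "0.021 0.1086 -0.002 0 0 0"

```text
time_s: 13.38
tcp_pos: [0.4476, 0.1606, 0.1247]
eef_rot: [179.9, 0.1, 175.4]
contact_force: [0.9, -1.2, -0.6]
gripper_width: 0.0437
gripper_force: 0.0
```

Emit:
carry_out --pt "0 0 0 0 0 0" --pt "0 0 0 0 0 0" --pt "0 0 0 0 0 0"

```text
time_s: 13.75
tcp_pos: [0.4478, 0.1576, 0.1239]
eef_rot: [-180.0, -0.0, 175.3]
contact_force: [-0.0, -0.3, -0.3]
gripper_width: 0.0436
gripper_force: 0.0
```

```bash
python3 w.py w4; python3 - <<'E'
from h import *
i=r.camera_info("wrist");print(proj(i,[[.4501,.1562,.03],[.4501,.1562,.0]]))
im=cv2.imread("pics/w4.png");H,S,V=[c.astype(int) for c in cv2.split(cv2.cvtColor(im,cv2.COLOR_BGR2HSV))]
x,y=proj(i,[.4501,.1562,.03])[0].astype(int);m=np.zeros(S.shape,bool);m[y-25:y+25,x-25:x+25]=1
print("bore",blob((V<70)&m,i,.03));step([.4501,.1562,.016],[180,0,175.4])
E
```

```text
[0.4479 0.1575 0.1239] [-180.    -0.   175.3] [  43.    8.  -33.    0.  -50. -138.]
[[278.22863931 215.08247538]
 [278.35376827 203.37075454]]Traceback (most recent call last):
  File "<stdin>", line 5, in <module>
  File "h.py", line 16, in blob
    c=max(cv2.findContours(mask.astype(np.uint8),cv2.RETR_EXTERNAL,cv2.CHAIN_APPROX_NONE)[0],key=cv2.contourArea)
ValueError: max() iterable argument is empty
```

View pics/w4.png

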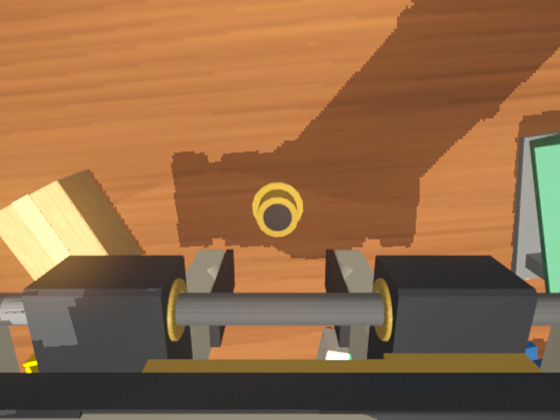

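The bush's bore is at (277,216) against a predicted (278,215), so it is where it was measured.

Emit:
carry_out --pt "-0.0044 -0.0025 0.05 0 0 0" --pt "0 0 0.07 0 0 0" --pt "0 0 0.055 0 0 0" --pt "0 0 0.028 0 0 0" --pt "0 0 0.012 0 0 0"

```text
time_s: 14.42
tcp_pos: [0.45, 0.1565, 0.0159]
eef_rot: [-180.0, -0.0, 175.3]
contact_force: [0.4, 0.4, 0.8]
gripper_width: 0.044
gripper_force: 0.0
```

Emit:
carry_out --pt "0 0 0 0 0 0" --pt "0 0 0 0 0 0" --pt "0 0 0 0 0 0" --pt "0 0 0 0 0 0" --pt "0 0 0 0 0 0" --hand 0.1

```text
time_s: 15.05
tcp_pos: [0.4503, 0.1574, 0.017]
eef_rot: [180.0, 0.1, 175.4]
contact_force: [-0.8, -2.0, 6.7]
gripper_width: 0.0293
gripper_force: 20.0
```

Emit:
carry_out --pt "0 0 -0.04 0 0 0" --pt "0 0 -0.06 0 0 0" --pt "0 0 -0.06 0 0 0" --pt "0 0 0 0 0 0" --pt "0 0 0 0 0 0"

```text
time_s: 15.68
tcp_pos: [0.4495, 0.157, 0.096]
eef_rot: [180.0, -0.0, 175.4]
contact_force: [-0.6, -1.3, -2.4]
gripper_width: 0.0297
gripper_force: 20.0
```

```bash
python3 - <<'E'
from h import *
step([.6163,-.0023,.1])
E
```

```text
shift [-0.3583 -0.2905 -0.0083]
```

Emit:
carry_out --pt "-0.0717 -0.058 0 0 0 0" --pt "-0.0717 -0.058 0 0 0 0" --pt "-0.0717 -0.058 0 0 0 0" --pt "-0.0717 -0.058 0 0 0 0" --pt "-0.0717 -0.058 0 0 0 0"

```text
time_s: 16.3
tcp_pos: [0.6171, -0.0032, 0.0945]
eef_rot: [-180.0, -0.1, 175.4]
contact_force: [0.3, 1.2, -1.0]
gripper_width: 0.0297
gripper_force: 20.0
```

Emit:
carry_out --pt "0 0 0 0 0 0" --pt "0 0 0.05 0 0 0" --pt "0 0 0.045 0 0 0" --pt "0 0 0.02 0 0 0" --pt "0 0 0.012 0 0 0"

```text
time_s: 16.92
tcp_pos: [0.6164, -0.0016, 0.032]
eef_rot: [-180.0, -0.1, 175.4]
contact_force: [0.1, -0.4, -0.9]
gripper_width: 0.0296
gripper_force: 20.0
```

Emit:
carry_out --pt "0 0 0 0 0 0" --pt "0 0 0 0 0 0"

```text
time_s: 17.18
tcp_pos: [0.6174, -0.0016, 0.0335]
eef_rot: [180.0, 0.1, 175.4]
contact_force: [-0.4, 0.3, -1.8]
gripper_width: 0.0293
gripper_force: 20.0
```

Emit:
carry_out --pt "0 0 0.012 0 0 0" --pt "0 0 0.008 0 0 0" --pt "0 0 0.005 0 0 0" --pt "0 0 0.001 0 0 0" --pt "0 0 0 0 0 0"

```text
time_s: 17.8
tcp_pos: [0.6167, -0.002, 0.021]
eef_rot: [-180.0, 0.0, 175.4]
contact_force: [-5.4, 0.4, 11.8]
gripper_width: 0.0294
gripper_force: 20.0
```

Emit:
carry_out --pt "0 0 0 0 0 0" --pt "0 0 0 0 0 0" --pt "0 0 -0.02 0 0 0" --pt "0 0 -0.1 0 0 0" --pt "0 0 -0.12 0 0 0" --hand 0.55

```text
time_s: 18.42
tcp_pos: [0.6162, -0.0021, 0.1406]
eef_rot: [-179.9, -0.1, 175.4]
contact_force: [1.5, -0.2, 0.1]
gripper_width: 0.0479
gripper_force: 0.0
```

```bash
python3 w.py w5; python3 - <<'E'
from h import *
# brown: tool x along its -x: yaw 180+21.8
step([.4547,-.0024,.15],[180,0,201.8])
E
```

```text
[ 0.6209 -0.0018  0.1507] [179.9   0.6 175.5] [  18.   19.  -14.    0.  -57. -113.]
shift [ 0.3312 -0.0274 -0.0022]
turn [-0.0012  0.0103 -0.4385]
```

View pics/w5.png

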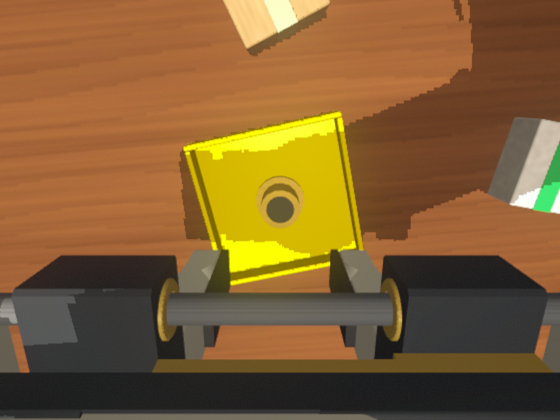

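The bush stands upright at the middle of the yellow tray, bore at (280,209). Next, the brown carton.

Emit:
carry_out --pt "0.081 -0.0065 0 0 0 0" --pt "0.081 -0.0065 0 0 0 0" --pt "0.081 -0.0065 0 0 0 0" --pt "0.081 -0.0065 0 0 0 0" --hand 0.9 --squeeze 25

```text
time_s: 18.98
tcp_pos: [0.4533, -0.0019, 0.1403]
eef_rot: [180.0, 0.0, 175.4]
contact_force: [-0.5, 0.4, 0.9]
gripper_width: 0.0774
gripper_force: 0.0
```

Emit:
carry_out --pt "0 0 0 0 0 -0.146" --pt "0 0 0 0 0 -0.146" --pt "0 0 0 0 0 -0.146" --pt "0 0 0 0 0 0" --pt "0 0 0 0 0 0"

```text
time_s: 19.6
tcp_pos: [0.4545, -0.0017, 0.1401]
eef_rot: [180.0, 0.0, -158.5]
contact_force: [-0.3, -0.4, -0.8]
gripper_width: 0.0788
gripper_force: 0.0
```

```bash
python3 w.py w6; python3 - <<'E'
from h import *
i=r.camera_info("wrist")
a=np.radians(21.8);u=np.array([np.cos(a),np.sin(a),0]);v=np.array([-u[1],u[0],0]);c=np.array([.4547,-.0024,.04])
im=cv2.imread("pics/w6.png")
p=proj(i,[c+s*.04*u+t*.03*v for s,t in((1,1),(1,-1),(-1,-1),(-1,1))]);print(p.round(0))
cv2.polylines(im,[p.round().astype(np.int32)],True,(255,0,255),1);cv2.imwrite("pics/w6b.png",im)
step([.4547,-.0024,.014],[180,0,201.8])
E
```

```text
[ 0.4544 -0.0018  0.14  ] [-180.     0.  -158.5] [ 25.   5. -34.   0. -52. -93.]
[[319. 260.]
 [240. 260.]
 [236. 155.]
 [322. 155.]]
shift [ 0.     -0.0014  0.252 ]
turn [-0.      0.0003 -0.0049]
```

View pics/w6b.png

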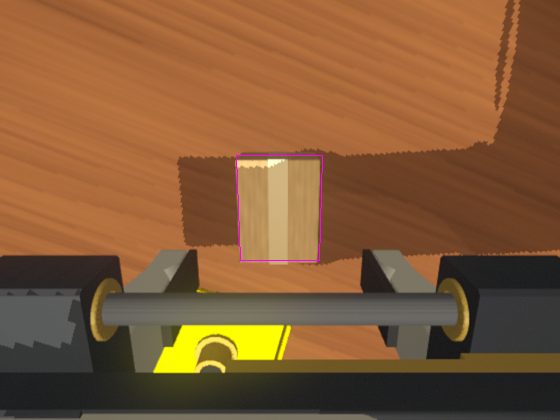

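The predicted outline of the brown carton fits within a pixel. Descend and grip.

Emit:
carry_out --pt "0 -0.001 0.06 0 0 0" --pt "0 0 0.08 0 0 0" --pt "0 0 0.065 0 0 0" --pt "0 0 0.032 0 0 0" --pt "0 0 0.015 0 0 0"

```text
time_s: 20.27
tcp_pos: [0.4542, -0.0025, 0.0129]
eef_rot: [-180.0, -0.1, -158.4]
contact_force: [0.6, -0.0, 0.4]
gripper_width: 0.0788
gripper_force: 0.0
```

Emit:
carry_out --pt "0 0 0 0 0 0" --pt "0 0 0 0 0 0" --pt "0 0 0 0 0 0" --pt "0 0 0 0 0 0" --pt "0 0 0 0 0 0" --hand 0.5

```text
time_s: 20.9
tcp_pos: [0.4551, -0.002, 0.0146]
eef_rot: [-180.0, 0.1, -158.3]
contact_force: [-1.5, 0.2, 7.1]
gripper_width: 0.0599
gripper_force: 25.0
```

Emit:
carry_out --pt "0 0 -0.04 0 0 0" --pt "0 0 -0.08 0 0 0" --pt "0 0 -0.09 0 0 0" --pt "0 0 -0.06 0 0 0" --pt "0 0 0 0 0 0"

```text
time_s: 21.52
tcp_pos: [0.4554, -0.0018, 0.1507]
eef_rot: [180.0, 0.3, -158.3]
contact_force: [0.8, 1.2, -4.0]
gripper_width: 0.06
gripper_force: 25.0
```

```bash
cat >> h.py <<'E'
RK=R.from_euler('z',3,degrees=True)*R.from_euler('y',-15,degrees=True);FOOT=np.array([.4123,.3885,.022])
def rack(p): return FOOT+RK.apply(p)
TOOLRK=(RK*R.from_euler('y',180,degrees=True)).as_euler('xyz',degrees=True)
def rackpos():
    s=r.get_state();print("tcp in rack mm",(RK.inv().apply(s["tcp_pos"]-FOOT)*1000).round(1),"turn left",((rot(s["eef_rot"]).inv()*rot(TOOLRK)).as_rotvec(degrees=True)/60).round(4),"force in rack",RK.inv().apply(s["contact_force"]).round(1),"j6",s["joints"][5])
E
python3 - <<'E'
from h import *
print(rack([.05,0,.1]),TOOLRK);step(rack([.05,0,.1]),TOOLRK)
E
```

```text
[0.43468367 0.38967308 0.13153353] [ 180.   15. -177.]
shift [-0.2502  0.743   0.0396]
turn [ 0.0417 -0.2436  0.3089]
```

Emit:
carry_out --pt "-0.02 0.06 0 0 0 0" --pt "-0.032 0.095 0 0 0 0" --pt "-0.032 0.095 0 0 0 0" --pt "-0.032 0.095 0 0 0 0" --pt "-0.032 0.095 0 0 0 0"

```text
time_s: 22.15
tcp_pos: [0.4407, 0.2304, 0.1469]
eef_rot: [-180.0, -0.2, -158.4]
contact_force: [1.0, 0.2, -4.2]
gripper_width: 0.0599
gripper_force: 25.0
```

Emit:
carry_out --pt "-0.032 0.095 0 0 0 0" --pt "-0.032 0.095 0 0 0 0" --pt "-0.026 0.075 0 0 0 0" --pt "-0.012 0.038 0 0 0 0" --pt "0 0 0 0 0 0"

```text
time_s: 22.78
tcp_pos: [0.4327, 0.3894, 0.1467]
eef_rot: [-179.9, -0.2, -158.3]
contact_force: [0.0, -0.2, -4.3]
gripper_width: 0.0599
gripper_force: 25.0
```

Emit:
carry_out --pt "0 0 0 0.0104 -0.0609 0.0772" --pt "0 0 0 0.0104 -0.0609 0.0772" --pt "0 0 0 0.0104 -0.0609 0.0772" --pt "0 0 0 0.0104 -0.0609 0.0772" --pt "0 0 0 0 0 0"

```text
time_s: 23.4
tcp_pos: [0.4325, 0.3866, 0.1476]
eef_rot: [-179.7, 14.7, -176.9]
contact_force: [0.1, -0.3, -4.8]
gripper_width: 0.0598
gripper_force: 25.0
```

```bash
python3 - <<'E'
from h import *
rackpos();step(rack([.044,0,.03]),TOOLRK)
cv2.imwrite("pics/s1.png",r.capture("side")[...,::-1])
E
```

```text
tcp in rack mm [ 51.9  -3.  116.2] turn left [-0.004  -0.0052  0.0018] force in rack [-1.1 -0.4 -4.7] j6 -171.7524402347843
shift [0.0149 0.0067 0.1724]
turn [-0.004  -0.0052  0.0018]
```

View pics/s1.png

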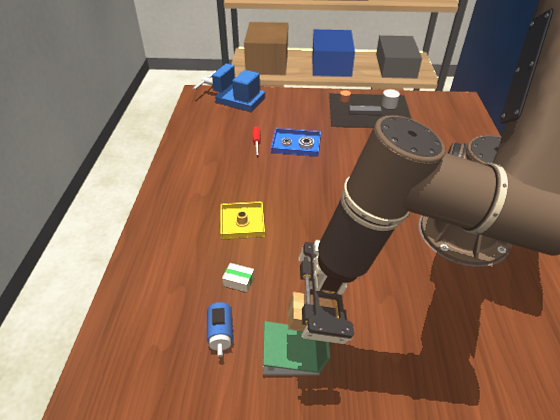

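The side view shows both trays filled, with the brown carton held tilted above the rack. Joint 6 is at −171.8°, right by its limit, so I turn half a turn the safe way. The carton may face either way.

Emit:
carry_out --pt "0 0 0 0 0 -0.12" --pt "0 0 0 0 0 -0.17" --pt "0 0 0 0 0 -0.17" --pt "0 0 0 0 0 -0.17" --pt "0 0 0 0 0 -0.17"

```text
time_s: 24.08
tcp_pos: [0.434, 0.3886, 0.1486]
eef_rot: [-168.8, 9.6, -127.7]
contact_force: [-0.7, -0.1, -4.2]
gripper_width: 0.0601
gripper_force: 25.0
```

Emit:
carry_out --pt "0 0 0 0 0 -0.17" --pt "0 0 0 0 0 -0.17" --pt "0 0 0 0 0 -0.17" --pt "0 0 0 0 0 -0.17" --pt "0 0 0 0 0 -0.17"

```text
time_s: 24.7
tcp_pos: [0.4341, 0.3886, 0.1486]
eef_rot: [-165.5, -2.5, -77.9]
contact_force: [-0.8, -0.0, -3.9]
gripper_width: 0.0598
gripper_force: 25.0
```

Emit:
carry_out --pt "0 0 0 0 0 -0.17" --pt "0 0 0 0 0 -0.17" --pt "0 0 0 0 0 -0.17" --pt "0 0 0 0 0 -0.17" --pt "0 0 0 0 0 -0.17"

```text
time_s: 25.32
tcp_pos: [0.4341, 0.3886, 0.1486]
eef_rot: [-172.7, -12.8, -27.4]
contact_force: [0.5, 0.7, -4.7]
gripper_width: 0.0599
gripper_force: 25.0
```

Emit:
carry_out --pt "0 0 0 0 0 -0.17" --pt "0 0 0 0 0 -0.17" --pt "0 0 0 0 0 -0.16" --pt "0 0 0 0 0 0" --pt "0 0 0 0 0 0"

```text
time_s: 25.95
tcp_pos: [0.4339, 0.3889, 0.1487]
eef_rot: [179.9, -14.7, 2.8]
contact_force: [-0.2, -1.0, -4.4]
gripper_width: 0.06
gripper_force: 25.0
```

```bash
sed -i "s/^TOOLRK=.*/TOOLRK=(RK*R.from_euler('x',180,degrees=True)).as_euler('xyz',degrees=True)/" h.py
python3 - <<'E'
from h import *
print(TOOLRK);rackpos();step(rack([.044,0,.03]),TOOLRK)
E
```

```text
[180. -15.   3.]
tcp in rack mm [ 53.6  -0.7 116.8] turn left [ 0.0016  0.0045 -0.0028] force in rack [-1.4 -0.9 -4.2] j6 8.112414885976035
shift [-0.0184 -0.0016  0.1738]
turn [ 0.0016  0.0045 -0.0028]
```

Emit:
carry_out --pt "-0.006 0 0.03 0.0016 0.0045 -0.0028" --pt "-0.006 -0.001 0.05 0 0 0" --pt "0 0 0.05 0 0 0" --pt "0 0 0.03 0 0 0" --pt "0 0 0.014 0 0 0"

```text
time_s: 26.58
tcp_pos: [0.4504, 0.39, 0.0623]
eef_rot: [179.9, -15.0, 3.1]
contact_force: [-0.1, -0.4, -3.6]
gripper_width: 0.0601
gripper_force: 25.0
```

Emit:
carry_out --pt "0 0 0 0 0 0" --pt "0 0 0 0 0 0"

```text
time_s: 26.82
tcp_pos: [0.4505, 0.391, 0.064]
eef_rot: [-180.0, -15.1, 3.2]
contact_force: [0.4, 0.2, -3.9]
gripper_width: 0.0598
gripper_force: 25.0
```

```bash
python3 - <<'E'
from h import *
rackpos();step(rack([.044,0,.016]),TOOLRK)
i=r.camera_info("side")
im=r.capture("side")[...,::-1];cv2.imwrite("pics/s2.png",cv2.resize(im[270:390,210:370],None,fx=5,fy=5,interpolation=2))
E
```

```text
tcp in rack mm [47.8  0.5 30.6] turn left [-0.001  -0.0011  0.0029] force in rack [-0.7  0.2 -3.9] j6 -0.27273687635648663
shift [-0.0076  0.001   0.0292]
turn [-0.001  -0.0011  0.0029]
```

View pics/s2.png

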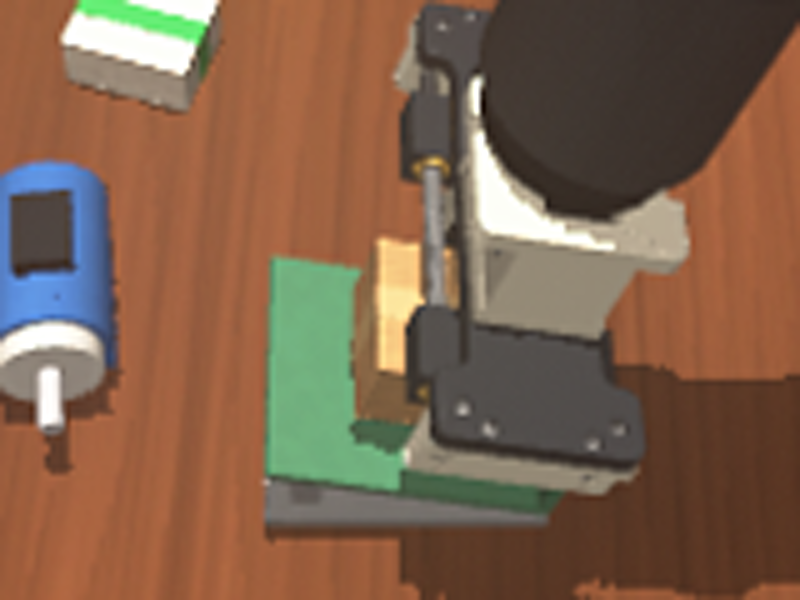

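The carton is a little above the slope at x≈48 mm, square to the rack and clear of the motor. Lower it slowly.

Emit:
carry_out --pt "0 0 0.012 0 0 0" --pt "0 0 0.01 0 0 0" --pt "0 0 0.005 0 0 0" --pt "0 0 0.003 0 0 0" --pt "0 0 0 0 0 0"

```text
time_s: 27.5
tcp_pos: [0.4542, 0.3906, 0.0486]
eef_rot: [179.9, -15.0, 3.2]
contact_force: [-0.3, -0.8, -4.9]
gripper_width: 0.0599
gripper_force: 25.0
```

```bash
python3 -c "
from h import *
rackpos()"
```

```text
tcp in rack mm [47.4 -0.1 14.8] turn left [ 0.0002 -0.0004  0.0034] force in rack [-1.6 -0.8 -4.6] j6 -2.641527878469468
```

Emit:
carry_out --pt "-0.004 0 0 0 0 0" --pt "-0.004 0 0 0 0 0" --pt "-0.003 0 0.002 0 0 0" --pt "0 0 0 0 0 0"

```text
time_s: 28.0
tcp_pos: [0.4509, 0.3906, 0.048]
eef_rot: [180.0, -15.2, 3.1]
contact_force: [14.6, -2.9, 0.6]
gripper_width: 0.0598
gripper_force: 25.0
```

```bash
python3 -c "
from h import *
rackpos()"
```

```text
tcp in rack mm [44.1  0.1 15.1] turn left [-0.0002 -0.0028  0.0017] force in rack [14.1 -3.7 -3.2] j6 -3.981987787826251
```

Emit:
carry_out --pt "0.004 0 0.002 0 0 0" --pt "0 0 0.002 0 0 0" --pt "0 0 0 0 0 0"

```text
time_s: 28.38
tcp_pos: [0.4515, 0.3908, 0.047]
eef_rot: [-180.0, -15.1, 3.2]
contact_force: [-11.3, -6.1, 19.6]
gripper_width: 0.0596
gripper_force: 25.0
```

```bash
python3 -c "
from h import *
rackpos()"
```

```text
tcp in rack mm [44.4  0.2 14. ] turn left [-0.0012 -0.0025  0.0034] force in rack [-6.2 -5.5 21.9] j6 -3.9418148752237383
```

Emit:
carry_out --pt "0 0 -0.001 0 0 0" --pt "0 0 0 0 0 0" --pt "0 0 0 0 0 0" --hand 0.8

```text
time_s: 28.75
tcp_pos: [0.4514, 0.3908, 0.0454]
eef_rot: [180.0, -15.0, 3.2]
contact_force: [-0.6, -1.7, 0.6]
gripper_width: 0.0697
gripper_force: 0.0
```

Emit:
carry_out --pt "0 0 -0.02 0 0 0" --pt "0 0 -0.04 0 0 0" --pt "0 0 -0.08 0 0 0" --pt "0 0 -0.08 0 0 0" --pt "0 0 -0.06 0 0 0"

```text
time_s: 29.38
tcp_pos: [0.4148, 0.3891, 0.1822]
eef_rot: [-180.0, -15.0, 3.2]
contact_force: [0.6, 0.1, -0.2]
gripper_width: 0.0701
gripper_force: 0.0
```

```bash
python3 - <<'E'
from h import *
rackpos();step([.56,.2,.2],[180,0,0])
i=r.camera_info("wrist");im=r.capture("wrist")[...,::-1].copy()
w=lambda ps:proj(i,[rack(p) for p in ps]).round(0).tolist()
print("carton top expected",w([(0,-.03,.04),(0,.03,.04),(.08,.03,.04),(.08,-.03,.04)]),"backstop top",w([(0,-.05,.06),(0,.05,.06)]))
cv2.imwrite("pics/w7.png",im)
E
```

```text
tcp in rack mm [ 43.9   0.5 154.1] turn left [-0.0013 -0.0008  0.0035] force in rack [ 0.5  0.1 -0.4] j6 8.011556121650552
shift [0.2687 0.3939 0.0352]
turn [-0.0074 -0.2507  0.0534]
carton top expected [[317.0, 259.0], [242.0, 259.0], [239.0, 159.0], [320.0, 160.0]] backstop top [[346.0, 270.0], [213.0, 270.0]]
```

View pics/w7.png

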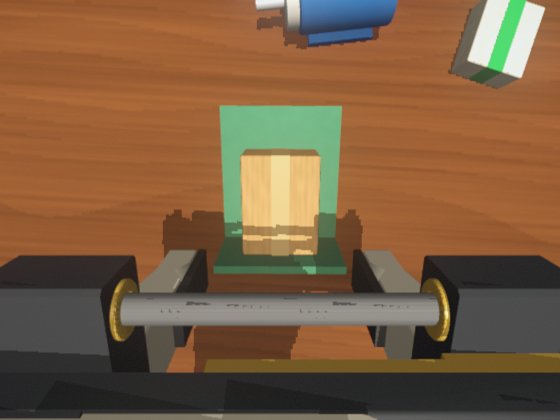

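The brown carton sits flat on the slope against the backstop, centred across it: top face x 240–320, rows 155–255, rack columns 219–342. Next, the white carton: straighten the tool, then move over it.

```bash
python3 - <<'E'
from h import *
i=r.camera_info("wrist")
print("floor far edge exp",proj(i,[rack((.115,.05,0)),rack((.115,-.05,0))]).round(0))
s=r.get_state();q=rot(s["eef_rot"]);t=rot([180,0,-13])
print("turn",((q.inv()*t).as_rotvec(degrees=True)/60).round(4));print("then shift",(t.inv().apply(np.array([.6,.2035,.2])-s["tcp_pos"])/.5).round(4))
# white top face from wrist view
im=cv2.imread("pics/w7.png");H,S,V=[c.astype(int) for c in cv2.split(cv2.cvtColor(im,cv2.COLOR_BGR2HSV))]
m=np.zeros(S.shape,bool);m[:100,440:]=1
print("tape",blob((abs(H-63)<15)&(S>120)&(V>130)&m,i,.032))
E
```

```text
floor far edge exp [[222. 111.]
 [343. 111.]]
turn [-0.0401 -0.251   0.2691]
then shift [ 0.4443  0.2814 -0.0281]
tape [606.1 202.6  65.   12.8 -15. ]
```

Emit:
carry_out --pt "0 0 0 -0.01 -0.0628 0.0673" --pt "0 0 0 -0.01 -0.0628 0.0673" --pt "0 0 0 -0.01 -0.0628 0.0673" --pt "0 0 0 -0.01 -0.0628 0.0673" --pt "0 0 0 0 0 0"

```text
time_s: 30.05
tcp_pos: [0.4162, 0.3888, 0.1801]
eef_rot: [179.7, 0.1, -13.2]
contact_force: [0.0, -0.8, -0.0]
gripper_width: 0.0701
gripper_force: 0.0
```

Emit:
carry_out --pt "0.089 0.0563 -0.0056 0 0 0" --pt "0.089 0.0563 -0.0056 0 0 0" --pt "0.089 0.0563 -0.0056 0 0 0" --pt "0.089 0.0563 -0.0056 0 0 0" --pt "0.089 0.0563 -0.0056 0 0 0"

```text
time_s: 30.68
tcp_pos: [0.6008, 0.1999, 0.1949]
eef_rot: [179.6, 0.0, -13.0]
contact_force: [0.5, 1.0, 0.3]
gripper_width: 0.07
gripper_force: 0.0
```

Emit:
carry_out --pt "0 0 0 0 0 0" --pt "0 0 0 0 0 0"

```text
time_s: 30.92
tcp_pos: [0.5996, 0.2009, 0.1945]
eef_rot: [179.6, 0.1, -13.1]
contact_force: [0.2, 0.7, 0.1]
gripper_width: 0.07
gripper_force: 0.0
```

```bash
sed -i 's/FOOT=np.array(\[.4123/FOOT=np.array([.4158/' h.py; python3 w.py w8; python3 - <<'E'
from h import *
i=r.camera_info("wrist");im=cv2.imread("pics/w8.png");H,S,V=[c.astype(int) for c in cv2.split(cv2.cvtColor(im,cv2.COLOR_BGR2HSV))]
x,y=proj(i,[.602,.203,.032])[0].astype(int);print(x,y);m=np.zeros(S.shape,bool);m[y-70:y+70,x-60:x+60]=1
g=(abs(H-63)<15)&(S>120)&(V>100)
print("tape",blob(g&m,i,.032));print("all",blob(cv2.morphologyEx((((S<60)&(V>100)|g)&m).astype(np.uint8),cv2.MORPH_OPEN,np.ones((3,3))),i,.032))
E
```

```text
[0.5994 0.2015 0.1948] [ 1.796e+02  1.000e-01 -1.300e+01] [ 36.  18.  -8.   0. -64.  41.]
275 188
tape [604.1 203.   64.6  12.6 -14.8]
all [606.5 211.2  65.1  29.9 -14.5]
```

View pics/w8.png

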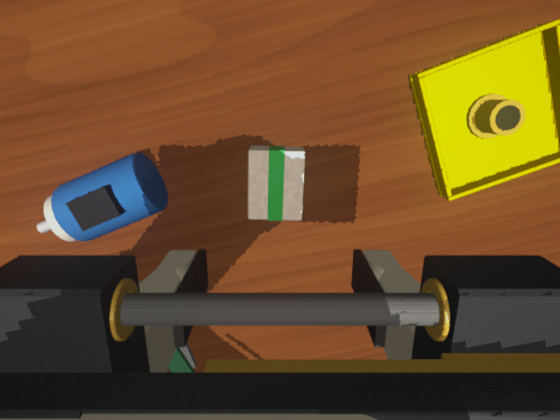

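The white carton's top face is seen at (249–304,148–220). The tape gives its centre as (0.604, 0.203) and yaw −14.8°, 64.6 mm long as it should be. I grip a little high to stay above the motor.

```bash
python3 -c "
from h import *
step([.604,.203,.019],[180,0,-14.8])"
```

```text
shift [ 0.0089 -0.0072  0.3515]
turn [0.0061 0.0013 0.0296]
```

Emit:
carry_out --pt "0.0083 -0.0055 0 0.0061 0.0013 0.0296" --pt "0 0 0.08 0 0 0" --pt "0 0 0.1 0 0 0" --pt "0 0 0.07 0 0 0" --pt "0 0 0.05 0 0 0" --squeeze 20

```text
time_s: 31.6
tcp_pos: [0.6039, 0.2038, 0.0433]
eef_rot: [180.0, 0.1, -14.8]
contact_force: [-0.1, 0.3, 0.3]
gripper_width: 0.0698
gripper_force: 0.0
```

Emit:
carry_out --pt "0 0 0.025 0 0 0" --pt "0 0 0.015 0 0 0" --pt "0 0 0.01 0 0 0" --pt "0 0 0 0 0 0"

```text
time_s: 32.1
tcp_pos: [0.605, 0.2033, 0.0205]
eef_rot: [-179.9, -0.0, -14.9]
contact_force: [-0.4, 0.2, 0.1]
gripper_width: 0.0699
gripper_force: 0.0
```

```bash
python3 -c "
from h import *
step([.604,.203,.019],[180,0,-14.8]);print(r.get_state()['contact_force'])"
```

```text
shift [-0.0017  0.0012  0.003 ]
turn [-0.0011 -0.0003 -0.0008]
[-0.44298631  0.17870477  0.12042924]
```

Close, lift, and work out the way to the rack.

Emit:
carry_out --pt "0 0 0.003 0 0 0" --pt "0 0 0 0 0 0" --pt "0 0 0 0 0 0" --pt "0 0 0 0 0 0" --pt "0 0 0 0 0 0" --hand 0.4

```text
time_s: 32.72
tcp_pos: [0.6048, 0.203, 0.0189]
eef_rot: [-180.0, -0.0, -14.8]
contact_force: [-1.3, -1.8, 3.3]
gripper_width: 0.0497
gripper_force: 20.0
```

Emit:
carry_out --pt "0 0 -0.04 0 0 0" --pt "0 0 -0.1 0 0 0" --pt "0 0 -0.11 0 0 0" --pt "0 0 -0.09 0 0 0" --pt "0 0 -0.02 0 0 0"

```text
time_s: 33.35
tcp_pos: [0.606, 0.2039, 0.2021]
eef_rot: [-179.7, -0.2, -14.8]
contact_force: [0.5, 0.2, -3.4]
gripper_width: 0.0499
gripper_force: 20.0
```

Emit:
carry_out --pt "0 0 0 0 0 0" --pt "0 0 0 0 0 0"

```text
time_s: 33.6
tcp_pos: [0.6037, 0.2026, 0.1964]
eef_rot: [179.9, 0.2, -14.9]
contact_force: [-1.1, 0.3, -2.6]
gripper_width: 0.0499
gripper_force: 20.0
```

```bash
python3 -c "
from h import *
step(rack([.038,0,.16]),TOOLRK)"
```

```text
shift [-0.4676 -0.26    0.021 ]
turn [ 0.0399  0.2507 -0.296 ]
```

Emit:
carry_out --pt "-0.0935 -0.052 0.004 0 0 0" --pt "-0.0935 -0.052 0.004 0 0 0" --pt "-0.0935 -0.052 0.004 0 0 0" --pt "-0.0935 -0.052 0.004 0 0 0" --pt "-0.0935 -0.052 0.004 0 0 0"

```text
time_s: 34.22
tcp_pos: [0.4103, 0.389, 0.1869]
eef_rot: [179.9, 0.1, -14.9]
contact_force: [0.6, 1.4, -1.4]
gripper_width: 0.0497
gripper_force: 20.0
```

Emit:
carry_out --pt "0 0 0 0.01 0.0627 -0.074" --pt "0 0 0 0.01 0.0627 -0.074" --pt "0 0 0 0.01 0.0627 -0.074" --pt "0 0 0 0.01 0.0627 -0.074" --pt "0 0 0 0 0 0"

```text
time_s: 34.85
tcp_pos: [0.4108, 0.387, 0.1867]
eef_rot: [179.9, -15.1, 3.1]
contact_force: [0.3, -0.1, -3.0]
gripper_width: 0.0499
gripper_force: 20.0
```

Emit:
carry_out --pt "0 0 0 0 0 0" --pt "0 0 0 0 0 0"

```text
time_s: 35.1
tcp_pos: [0.4125, 0.3889, 0.1885]
eef_rot: [-179.9, -15.1, 2.9]
contact_force: [0.8, -0.4, -2.1]
gripper_width: 0.05
gripper_force: 20.0
```

```bash
python3 -c "
from h import *
rackpos();step(rack([.038,0,.068]),TOOLRK)"
```

```text
tcp in rack mm [ 39.9   0.6 161.7] turn left [-0.001  -0.0023 -0.0014] force in rack [ 0.2 -0.5 -2.2] j6 7.6727784769939325
shift [-0.0043  0.0013  0.1874]
turn [-0.001  -0.0023 -0.0014]
```

Emit:
carry_out --pt "-0.003 0.001 0.04 0 0 0" --pt "0 0 0.06 0 0 0" --pt "0 0 0.05 0 0 0" --pt "0 0 0.025 0 0 0" --pt "0 0 0.012 0 0 0"

```text
time_s: 35.72
tcp_pos: [0.4356, 0.3893, 0.0976]
eef_rot: [-180.0, -15.2, 3.0]
contact_force: [-0.2, 0.5, -1.4]
gripper_width: 0.0499
gripper_force: 20.0
```

Emit:
carry_out --pt "0 0 0.006 0 0 0" --pt "0 0 0 0 0 0" --pt "0 0 0 0 0 0"

```text
time_s: 36.1
tcp_pos: [0.436, 0.3899, 0.0958]
eef_rot: [-179.9, -15.2, 3.0]
contact_force: [-0.1, -0.4, -1.9]
gripper_width: 0.0499
gripper_force: 20.0
```

```bash
python3 -c "
from h import *
rackpos()"
```

```text
tcp in rack mm [38.6  0.3 66.1] turn left [-0.0022 -0.0035 -0.0001] force in rack [-0.6 -0.4 -1.8] j6 2.057564465173014
```

Lower further to just above contact and slide in.

Emit:
carry_out --pt "0 0 0.006 0 0 0" --pt "0 0 0.004 0 0 0" --pt "-0.003 0 0 0 0 0" --pt "-0.003 0 0 0 0 0" --pt "0 0 0 0 0 0"

```text
time_s: 36.72
tcp_pos: [0.4342, 0.3894, 0.0895]
eef_rot: [-179.9, -15.2, 3.0]
contact_force: [0.2, -0.4, -1.8]
gripper_width: 0.0501
gripper_force: 20.0
```

```bash
python3 -c "
from h import *
rackpos()"
```

```text
tcp in rack mm [35.3 -0.1 60.5] turn left [-0.0012 -0.003   0.0001] force in rack [-0.3 -0.4 -1.8] j6 1.0702986073369065
```

Emit:
carry_out --pt "-0.002 0 0 0 0 0" --pt "-0.002 0 0.001 0 0 0" --pt "0 0 0.001 0 0 0" --pt "0 0 0 0 0 0"

```text
time_s: 37.22
tcp_pos: [0.4327, 0.3893, 0.088]
eef_rot: [-179.9, -15.2, 3.0]
contact_force: [0.5, 0.7, -2.0]
gripper_width: 0.0496
gripper_force: 20.0
```

```bash
python3 -c "
from h import *
rackpos()"
```

```text
tcp in rack mm [33.4 -0.1 59.4] turn left [-0.0011 -0.003   0.    ] force in rack [-0.   0.7 -2. ] j6 0.6429451141207818
```

Emit:
carry_out --pt "0 0 0.002 0 0 0" --pt "0 0 0 0 0 0"

```text
time_s: 37.48
tcp_pos: [0.4329, 0.3893, 0.0878]
eef_rot: [-179.9, -15.2, 3.0]
contact_force: [-7.1, -2.6, 8.4]
gripper_width: 0.0504
gripper_force: 20.0
```

Emit:
carry_out --pt "0 0 0.001 0 0 0" --pt "0 0 0 0 0 0" --pt "0 0 0 0 0 0"

```text
time_s: 37.85
tcp_pos: [0.4329, 0.3893, 0.0878]
eef_rot: [-179.9, -15.2, 3.0]
contact_force: [-11.6, -3.7, 13.3]
gripper_width: 0.05
gripper_force: 20.0
```

```bash
python3 -c "
from h import *
rackpos()"
```

```text
tcp in rack mm [33.6 -0.1 59.1] turn left [-0.0017 -0.004   0.0001] force in rack [-7.9 -3.1 15.9] j6 0.4827338930506054
```

Emit:
carry_out --pt "0 0 -0.001 0 0 0" --pt "0 0 0 0 0 0" --pt "0 0 0 0 0 0" --hand 0.7

```text
time_s: 38.22
tcp_pos: [0.433, 0.3894, 0.087]
eef_rot: [-179.9, -15.2, 3.0]
contact_force: [-0.3, -0.6, 0.7]
gripper_width: 0.0613
gripper_force: 0.0
```

Emit:
carry_out --pt "0 0 -0.02 0 0 0" --pt "0 0 -0.04 0 0 0" --pt "0 0 -0.08 0 0 0" --pt "0 0 -0.08 0 0 0" --pt "0 0 0 0 0 0"

```text
time_s: 38.85
tcp_pos: [0.4042, 0.3898, 0.1973]
eef_rot: [-179.5, -15.3, 3.0]
contact_force: [0.2, 1.0, -0.1]
gripper_width: 0.0613
gripper_force: 0.0
```

Emit:
carry_out --pt "0 0 0 0 0 0" --pt "0 0 0 0 0 0"

```text
time_s: 39.1
tcp_pos: [0.404, 0.387, 0.1923]
eef_rot: [180.0, -15.1, 3.0]
contact_force: [0.1, -0.6, -0.1]
gripper_width: 0.0614
gripper_force: 0.0
```

```bash
python3 - <<'E'
from h import *
i=r.camera_info("wrist");im=r.capture("wrist")[...,::-1].copy()
w=lambda ps:proj(i,[rack(p) for p in ps]).round(0).tolist()
print("white top",w([(0,-.025,.072),(0,.025,.072),(.064,.025,.072),(.064,-.025,.072)]))
print("brown top far",w([(.08,.03,.04),(.08,-.03,.04)]),"floor far",w([(.115,.05,0),(.115,-.05,0)]),"backstop top",w([(0,.05,.06),(0,-.05,.06)]))
cv2.imwrite("pics/w9.png",im)
t=r.capture("top")[...,::-1];cv2.imwrite("pics/t9.png",t)
E
```

```text
white top [[311.0, 256.0], [244.0, 256.0], [241.0, 171.0], [313.0, 171.0]]
brown top far [[238.0, 142.0], [317.0, 142.0]] floor far [[218.0, 95.0], [337.0, 95.0]] backstop top [[213.0, 249.0], [342.0, 249.0]]
```

View pics/w9.png

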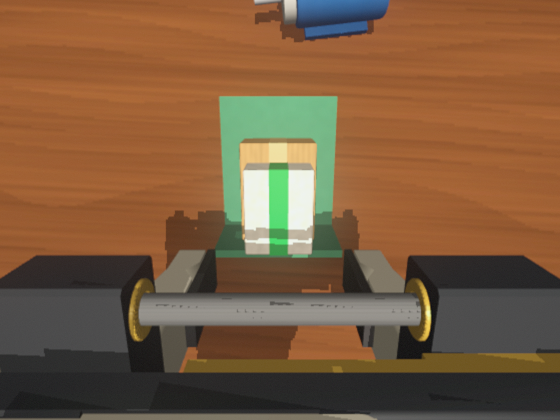

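The white carton sits squarely on the brown one: white rows ≈164–254, columns 244–313; brown far edge ≈140. I check the offset along the slope from edge profiles.

```bash
python3 - <<'E'
from h import *
i=r.camera_info("wrist");im=cv2.imread("pics/w9.png").astype(int)
w=lambda *p:proj(i,rack(p))[0].round(1)
for x in(.064,.067,.070):print(x,"top",w(x,.015,.072),"foot",w(x,.015,.04))
for x in(.08,.083):print(x,"brown top",w(x,.015,.04),"foot",w(x,.015,0))
print("near white top 0",w(0,.015,.072), "2mm",w(.002,.015,.072))
c=im[:,250:262].mean(1).round().astype(int)
for y in list(range(92,99))+list(range(134,176))+list(range(244,262)):print(y,c[y].tolist(),end=" ")
E
```

```text
0.064 top [255.9 171.1] foot [258.4 163.3]
0.067 top [255.8 166.8] foot [258.3 159.4]
0.07 top [255.7 162.5] foot [258.3 155.6]
0.08 brown top [258.  142.5] foot [260.6 137.3]
0.083 brown top [258.  138.6] foot [260.5 133.8]
near white top 0 [257.5 256. ] 2mm [257.5 253.5]
92 [59, 105, 164] 93 [60, 106, 166] 94 [59, 105, 166] 95 [65, 111, 163] 96 [118, 167, 141] 97 [139, 189, 119] 98 [139, 189, 118] 134 [136, 185, 120] 135 [137, 185, 120] 136 [137, 185, 120] 137 [129, 177, 121] 138 [99, 144, 132] 139 [73, 115, 141] 140 [72, 114, 143] 141 [74, 116, 143] 142 [74, 119, 148] 143 [106, 168, 209] 144 [123, 191, 232] 145 [126, 193, 235] 146 [126, 194, 235] 147 [126, 194, 235] 148 [125, 193, 234] 149 [125, 193, 234] 150 [125, 192, 234] 151 [125, 192, 233] 152 [125, 192, 233] 153 [125, 192, 233] 154 [124, 192, 233] 155 [125, 192, 233] 156 [125, 192, 233] 157 [125, 192, 233] 158 [126, 193, 234] 159 [126, 193, 234] 160 [126, 193, 235] 161 [126, 194, 235] 162 [130, 185, 220] 163 [135, 167, 188] 164 [136, 156, 168] 165 [135, 155, 166] 166 [135, 156, 167] 167 [136, 157, 167] 168 [135, 156, 167] 169 [143, 162, 171] 170 [206, 222, 220] 171 [230, 244, 240] 172 [232, 243, 240] 173 [233, 243, 239] 174 [232, 243, 239] 175 [232, 243, 239] 244 [157, 176, 188] 245 [155, 174, 187] 246 [155, 175, 187] 247 [155, 175, 187] 248 [155, 174, 186] 249 [154, 174, 186] 250 [155, 174, 187] 251 [155, 175, 187] 252 [157, 176, 189] 253 [145, 164, 176] 254 [111, 135, 130] 255 [86, 118, 80] 256 [84, 117, 75] 257 [68, 96, 89] 258 [51, 74, 97] 259 [50, 73, 97] 260 [50, 73, 98] 261 [50, 72, 98]
```

Relative to the rack, the white carton is at x≈0.033 m and the brown one at x≈0.040 m, both well inside their limits. Handing in.

```bash
python3 -c "
from plant import r
print(r.close_job())"
```

```text
the job is handed in; nothing more can be done
None
```

The job is handed in (no verdict was returned): both bearings lie flat in the blue tray, the bush stands in the yellow tray, and the brown and white cartons are stacked on the rack, within limits by my camera measurements; one hard touch on the bench read 82 N at the wrist (limit 120), and I kept clear of the motor and screwdriver but did not re-measure them at the end.

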